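# Roll-test three feed rollers and reject the bent one

### The job

Roll-test the three feed rollers on the steel plate: take the press block by its orange handle, lay it with light pressure on each roller's barrel in turn and push it along so that the roller rolls on the plate for half a turn or so (stop early on one that lifts the block), never bearing down harder than 30 N and not touching any roller with the fingers yet. When all three are tested, put the block back upright on its black pad, pick up the roller that lifted the block and lay it in the red reject bin. Leave the two sound rollers on the plate where they have rolled to, and everything else on the table where it is.

Things in the scene. Friction and masses are not known exactly. Their poses are not given: they have to be found in the camera images.
- plate: Fixed flat steel plate 240 (x) x 380 (y) x 30 mm thick; origin at the centre of its underside on the table, so its top is 30 mm above the origin. The rollers lie on its -x half, axes roughly along its y, side by side in y (about 125 mm apart), and roll along its x; the plate is free on the +x side of each.
- roller_a_mid (a point): Middle of a feed roller, on its rings' axis, 16 mm above the plate top. It rolls on two blue rings, 32 mm diameter, 12 mm wide, centred 41 mm either side of the middle; between them an aluminium barrel 24 mm diameter, 70 mm long, with a thin yellow stripe; 10 mm stub ends, 110 mm overall. y along the roller. 0.24 kg if sound, 0.42 kg if bent (an older make with a thicker wall). Exactly one of the three is bent.
- roller_b_mid (a point): Middle of another such roller. A sound roller's barrel top stays 28 mm above the plate (4 mm below the rings' tops). A bent one's barrel is 2 mm off the rings' axis, at the start towards the plate: its top, 26 mm above the plate at first, rises 4 mm in half a turn (50 mm of roller travel, either way). All look alike from above.
- roller_c_mid (a point): Middle of another such roller. A flat thing pressed on the barrel and moved 100 mm along the plate rolls a roller about 57 mm the same way; rollers stay where they are left.
- block_grip (a point): Centre of the orange handle of the press block (loose, about 0.25 kg). The handle is 50 mm (block's x) x 22 mm (block's y) x 46 mm high; this point lies 36 mm above the flat underside of the block, the handle's top 22 mm above it. The white foot under the handle is 76 (x) x 44 (y) x 12 mm thick: it fits between a roller's rings (70 mm apart) with x across the roller. z up.
- block_pad: Fixed black rubber pad 130 (x) x 110 (y) x 4 mm on which the block starts and must be put back; origin at the centre of its underside, on the table.
- reject_bin: Fixed red open bin 160 x 160 mm, 50 mm high, walls and floor 4 mm; origin at the centre of its underside, on the table.
- can_silver: Bystander: plain aluminium can, 66 mm diameter, 115 mm tall; origin at the centre of its base.
- can_blue: Bystander: can with a blue band, 66 mm diameter, 115 mm tall; origin at the centre of its base.
- oil_bottle: Bystander: yellow bottle, 48 mm diameter, 130 mm tall; origin at the centre of its base.
- jug: Bystander: clear jug with a handle, 100 mm diameter, 120 mm tall; origin at the centre of its base.
- wrench: Bystander: wrench lying on the table in front of the plate.
- screwdriver: Bystander: screwdriver lying on the table in front of the plate.
- lid_stack: Bystander: stack of can lids, 64 mm diameter, 20 mm high; origin at the centre of its base.
Mind the look-alikes: they are no part of the job. What is shaped like the part that bears roller_c_mid but turquoise is not meant.

How it is judged (in metres and radians):
On the way, in this order (a step that is already met when the one before it is completed fails the run):
1. the block is pressed on a roller ((contact force between block and roller_a above 1 N or contact force between block and roller_b above 1 N or contact force between block and roller_c above 1 N)), for 0.1 s.
2. all three rollers have been rolled along: two of them at least 38 mm from where they started, the other at least 4 mm (((distance of roller_a_mid from where it was at the start of the episode above 0.004 m and distance of each of roller_b_mid, roller_c_mid from where it was at the start of the episode above 0.038 m) or (distance of roller_b_mid from where it was at the start of the episode above 0.004 m and distance of each of roller_a_mid, roller_c_mid from where it was at the start of the episode above 0.038 m) or (distance of roller_c_mid from where it was at the start of the episode above 0.004 m and distance of each of roller_a_mid, roller_b_mid from where it was at the start of the episode above 0.038 m))), for 0.1 s.
At the end, for the whole second after the job is handed in: The bent roller is at rest in the bin (middle inside the walls, below 40 mm); the two sound ones, alone, at rest on the plate, each 38 mm or more from its start (by weight: the bent one is heavier, so under 6.2 N is left on it); the block upright on its pad, within 45 mm of its centre (((x of roller_a_mid in the frame of reject_bin between -0.078 and 0.078 m and y of roller_a_mid in the frame of reject_bin between -0.078 and 0.078 m and height (world z) of roller_a_mid below 0.04 m and distance of each of roller_b_mid, roller_c_mid from where it was at the start of the episode above 0.038 m and z of roller_b_mid in the frame of plate between 0.04 and 0.05 m and z of roller_c_mid in the frame of plate between 0.04 and 0.05 m) or (x of roller_b_mid in the frame of reject_bin between -0.078 and 0.078 m and y of roller_b_mid in the frame of reject_bin between -0.078 and 0.078 m and height (world z) of roller_b_mid below 0.04 m and distance of each of roller_a_mid, roller_c_mid from where it was at the start of the episode above 0.038 m and z of roller_a_mid in the frame of plate between 0.04 and 0.05 m and z of roller_c_mid in the frame of plate between 0.04 and 0.05 m) or (x of roller_c_mid in the frame of reject_bin between -0.078 and 0.078 m and y of roller_c_mid in the frame of reject_bin between -0.078 and 0.078 m and height (world z) of roller_c_mid below 0.04 m and distance of each of roller_a_mid, roller_b_mid from where it was at the start of the episode above 0.038 m and z of roller_a_mid in the frame of plate between 0.04 and 0.05 m and z of roller_b_mid in the frame of plate between 0.04 and 0.05 m)) and contact force between plate and anything else between 4.2 and 6.2 N and linear speed of each of roller_a, roller_b, roller_c, block below 0.02 m/s and horizontal distance between block_grip and block_pad below 0.045 m and height (world z) of block_grip below 0.046 m and angle between block_grip's own z axis and vertical below 0.1 rad); the robot touches nothing.
It fails at once if the block bears on a roller with more than 30 N (contact force between block and roller_a above 30 N or contact force between block and roller_b above 30 N or contact force between block and roller_c above 30 N).
It fails at once if the fingers touch a roller before all three have been tested ((contact force between the fingers and roller_a above 0.5 N or contact force between the fingers and roller_b above 0.5 N or contact force between the fingers and roller_c above 0.5 N) and not ((distance of roller_a_mid from where it was at the start of the episode above 0.004 m and distance of each of roller_b_mid, roller_c_mid from where it was at the start of the episode above 0.038 m) or (distance of roller_b_mid from where it was at the start of the episode above 0.004 m and distance of each of roller_a_mid, roller_c_mid from where it was at the start of the episode above 0.038 m) or (distance of roller_c_mid from where it was at the start of the episode above 0.004 m and distance of each of roller_a_mid, roller_b_mid from where it was at the start of the episode above 0.038 m))).
It fails at once if something else on the table is moved by more than 30 mm (distance of any of can_silver, can_blue, oil_bottle, jug, wrench, screwdriver, lid_stack from where it was at the start of the episode above 0.03 m).
It also fails if it takes over 72 s, if anything falls off the work surface, if the arm or the gripper's body presses on something with over 40 N, if the wrist force passes 120 N, or if a joint passes its speed limit or range.

### The arm

A 6-joint arm with a two-finger parallel gripper is mounted at the origin on the work surface. World frame = base frame: x ahead of the robot, y to its left, z up, the work surface at z = 0. Lengths are in m, angles in degrees, forces in N, time in s.
With the tool pointing down it reaches from about 0.35 to 0.875 m from the base axis. Payload 4.2 kg.
Tool frame: the origin (TCP) lies midway between the tips of the shut fingers; the grasp point (between the pads) lies 19 mm behind it; z points along the fingers, y is the line along which they close (so a half turn about z gives the same grasp; the last joint's range is limited). The gripper opens to 87 mm and grips with 3 to 60 N. Pads are 19 mm wide; open, the fingers measure 117 mm over their backs; the gripper's body (75 mm by 190 mm) begins 51 mm behind the grasp point.
Start: joints at [-52.047, 22.042, 0.453, 0, -68.411, -14.817], TCP at [0.246, -0.575, 0.2] pointing down, gripper open.
Joint ranges: [-179.83, 179.83], [-69.29, 118.12], [-61.27, 80.66], [-181.25, 117.63], [-171.15, -9.14], [-177.46, 177.46]. Speed limits (degrees/s): [159.86, 159.86, 180, 180, 180, 180].

### API

Orientations are given as a 3x3 rotation matrix whose columns are the frame's x, y, z axes.
In Python, from station import r, cams gives the robot as it stands.
- The arm moves only by the tool play_rows, never from a script. Its argument "commands" is text: rows parted by semicolons, each of 6 numbers parted by spaces: the shift along the world's x, y, z normalised to -1 to 1, where 1 is 30 mm, then the turn, a rotation vector about the world's x, y, z normalised to -1 to 1, where 1 is 0.15 rad. A call has 1 to 20 rows; each row shifts and turns the commanded pose from where the row before left it; what a row does not reach is not made up. A row lasts 1/10 s, in which the tool goes at most 50 mm and 8.59 degrees, less where a joint would pass 70% of its speed; a pose out of reach is approached as far as the arm can. A call with a number of a shift or a turn outside -1 to 1 is refused whole. A call with a gripper value outside its range is refused whole. "grip" is the finger opening in mm, from 0 to 87, set as the call begins (left out, the last holds). The fingers move at their own pace and stop on an object; the grip force is fixed at half the most. Time passes only in rows, so rows that do not move let the fingers close. It gives the time, the measured TCP pose, the force, the opening and the grip force at its end, in the units of the state.
- r.sense(): the state, without advancing time (a new reading comes with each control period).
- cams.capture(name): name is "scene" or "top" or "wrist"; returns (picture, depth): 480x640x3 uint8, blue, green, red; 480x640 float32, m along the optical axis (not along the pixel's ray), 0 where there is no reading.
- cams.camera_info(name): a dict with "mtx" (3x3 intrinsics, pixels), "k1" (the pictures are not rectified: a ray, as slopes to the right and down, at radius r is drawn at 1 + k1 r^2 times it, then the intrinsics apply), "R" (3x3) and "t" (3): a world point X has camera coordinates R X + t. Camera axes: x right, y down, z forward; pixel columns grow to the right and rows downward; lengths in m; the calibration is good to about 2 mm. A picture is of the moment at which its call begins: read the wrist's pose just before it. camera_info takes no time and is no camera call; for the wrist camera it gives the pose at the moment of the call.
- r.finish_job(): hands the job in; it is judged then, once.
The state is a dict: "time_s": time; "joints": joint angles; "joint_velocities": joint speeds; "effort": joint torques, N m; "tcp_pos": TCP position; "ee_rot": TCP orientation; "wrist_force": force on the tool from outside, world axes, zero at the start; "moment": the same for the moment, N m; "gripper_width": opening from 0.0 (shut) to 1.0 (fully open); "gripper_force": force on a finger pad.
Only numpy, scipy, OpenCV 4.12 (cv2) and the standard library are available. Lean on these libraries where they do the work, as an engineer would, in place of code of your own. Each camera call takes 0.05 s, during which the arm holds its last target. There are 200 camera calls.

## Working session

There is one attempt and no reset: what is moved stays moved. The work goes in short steps, Python scripts to look and compute and a tool call to move; the robot and the scene stay as the last step left them, time stands still between calls to the robot, and variables do not carry over. Pictures are saved under pics/ and viewed, at most 10 in all, crops included, and the job is handed in when it is done.

Besides the shell and the picture viewer there is one more tool, called after "Emit:" as name(argument=value, ...) on one line, values as JSON. play_rows: Moves the arm, as the interface text tells. Scaled input: -1 to 1 covers 30 mm each way for a shift and 0.15 rad each way for a turn. Its arguments: {"type":"object","properties":{"commands":{"type":"string"},"grip":{"type":"number"}},"required":["commands"]}

```bash
mkdir -p pics; cat > h.py <<'E'
import numpy as np, cv2
from station import r, cams
def cloud(name):
    i=cams.camera_info(name); img,d=cams.capture(name)
    K=np.array(i["mtx"],float); k1=i["k1"]
    v,u=np.mgrid[0:480,0:640]
    p=cv2.undistortPoints(np.stack([u,v],-1).reshape(-1,1,2).astype(np.float64),K,np.array([k1,0,0,0.])).reshape(480,640,2)
    P=np.dstack([p[...,0]*d,p[...,1]*d,d])
    W=(P-np.array(i["t"]).ravel())@np.array(i["R"])
    W[d==0]=np.nan
    return img,W
E
python3 - <<'E'
from h import *
for n in("top","scene"):
    img,W=cloud(n); cv2.imwrite(f"pics/{n}0.png",img); np.save(f"{n}.npy",W)
s=r.sense(); print(s["time_s"],s["tcp_pos"],s["ee_rot"],s["wrist_force"])
E
```

```text
0.1 [ 0.24533701 -0.57419723  0.19944927] [[-9.19651606e-01 -3.92734162e-01 -8.95431909e-04]
 [-3.92735165e-01  9.19649849e-01  1.80142846e-03]
 [ 1.16001325e-04  2.00835417e-03 -9.99997977e-01]] [0.48169575 0.41154753 0.21723387]
```

View pics/top0.png

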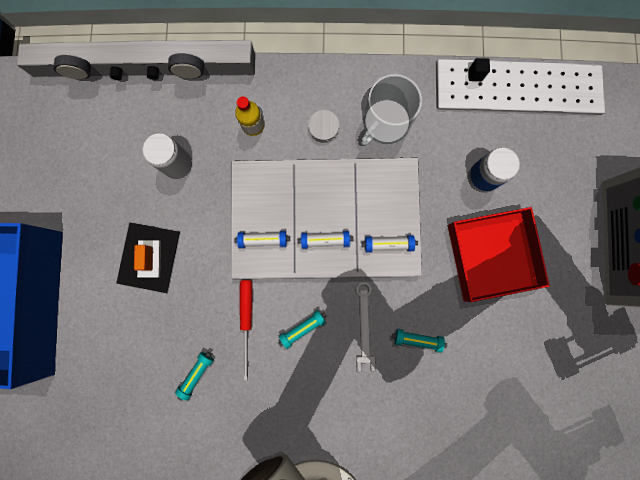

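View pics/scene0.png

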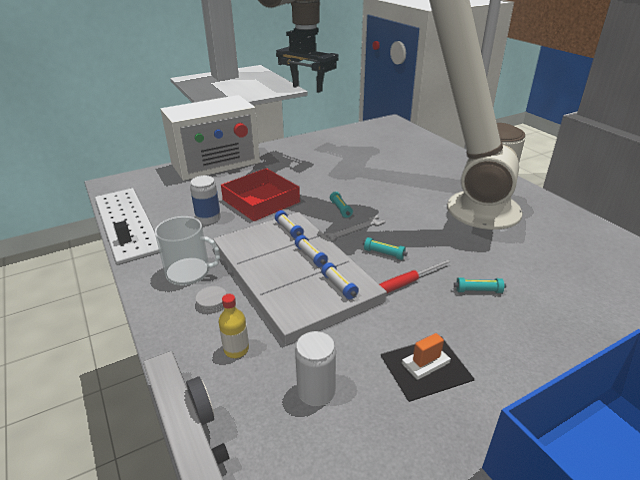

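The top view shows the block at px (147,258) on its black pad, the blue-ringed rollers at (262,240), (326,240) and (390,243) on the plate, and the bin at (498,255). The turquoise look-alikes lie below the plate.

```bash
cat > m.py <<'E'
from h import *
def rect(M,W,zlo,zhi,lab):
    ok=M&(W[...,2]>zlo)&(W[...,2]<zhi)
    n,L,st,_=cv2.connectedComponentsWithStats(ok.astype(np.uint8))
    for k in range(1,n):
        if st[k,4]<40: continue
        p=W[L==k]; (c,s,a)=cv2.minAreaRect((p[:,:2]*1000).astype(np.float32))
        print(lab,st[k,:4],np.round(c),np.round(s),round(a,1),"z",np.round(np.percentile(p[:,2],[5,50,95]),4),"med",np.round(np.median(p,0),4))
def masks(img):
    H=cv2.cvtColor(img,cv2.COLOR_BGR2HSV).astype(int); h,s,v=H[...,0],H[...,1],H[...,2]
    return dict(orange=(h>5)&(h<16)&(s>150)&(v>90),red=((h<4)|(h>176))&(s>150)&(v>60),blue=(h>110)&(h<125)&(s>150)&(v>60),yellow=(h>22)&(h<34)&(s>80)&(v>120),dark=(v<45),white=(s<30)&(v>200))
E
python3 - <<'E'
from m import *
W=np.load("top.npy"); img=cv2.imread("pics/top0.png"); m=masks(img)
rect(m["orange"],W,.05,.08,"handle")
rect(m["red"],W,.04,.06,"binrim")
rect(m["blue"],W,.045,.075,"ring")
rect(m["yellow"],W,.045,.075,"stripe")
b=np.zeros((480,640),bool); b[215:300,110:185]=1
rect(m["dark"]&b,W,-.01,.02,"pad")
rect(m["white"]&b,W,0.005,.03,"foot")
g=np.zeros((480,640),bool); g[150:285,225:430]=1
rect(g,W,.024,.036,"plate")
E
```

```text
handle [134 245  11  25] [498. 353.] [47. 22.] 2.3 z [0.0592 0.0617 0.0642] med [0.4975 0.353  0.0617]
binrim [454 207  95  95] [ 519. -354.] [160. 162.] 12.0 z [0.0459 0.0498 0.0525] med [ 0.5248 -0.3427  0.0498]
stripe [245 238  33   3] [539. 115.] [ 4. 62.] 3.1 z [0.0559 0.0575 0.0605] med [0.5382 0.1161 0.0575]
stripe [308 238  34   3] [540.  -8.] [ 4. 64.] 4.7 z [0.0552 0.0582 0.0605] med [ 0.54   -0.008   0.0582]
stripe [374 242  34   3] [ 535. -136.] [ 4. 64.] 2.0 z [0.0534 0.0562 0.0587] med [ 0.535  -0.1347  0.0562]
pad [117 223  63  70] [501. 358.] [111. 129.] 80.9 z [0.0012 0.0038 0.0066] med [0.5021 0.3562 0.0038]
foot [138 241  21  36] [497. 352.] [72. 43.] 1.3 z [0.0134 0.016  0.0188] med [0.4823 0.3397 0.016 ]
plate [231 158 191 121] [587.  -8.] [241. 380.] 1.9 z [0.0274 0.0301 0.0327] med [ 0.595  -0.0086  0.0301]
```

Emit:
play_rows(commands="1 1 0 0 0 -0.31;1 1 0 0 0 -0.31;1 1 0 0 0 -0.31;1 1 0 0 0 -0.31;1 1 0 0 0 -0.31;1 1 0 0 0 -0.31;1 1 0 0 0 -0.31;1 1 0 0 0 -0.31;0 1 0 0 0 0;0 1 0 0 0 0;0 1 0 0 0 0;0 1 0 0 0 0;0 1 0 0 0 0;0 1 0 0 0 0;0 1 0 0 0 0;0 1 0 0 0 0;0 1 0 0 0 0;0 1 0 0 0 0;0 1 0 0 0 0;0 1 0 0 0 0", grip=87)

```text
time_s: 2.1
tcp_pos: [0.4851, 0.0265, 0.2002]
ee_rot: [[-0.999, -0.032, -0.001], [-0.032, 0.999, -0.0], [0.001, -0.0, -1.0]]
wrist_force: [-0.1, -0.0, 0.0]
gripper_width: 1.001
gripper_force: 0.0
```

Emit:
play_rows(commands="0.05 1 0 0 0 0;0.05 1 0 0 0 0;0.05 1 0 0 0 0;0.05 1 0 0 0 0;0.05 1 0 0 0 0;0.05 1 0 0 0 0;0.05 1 0 0 0 0;0.05 1 0 0 0 0;0.03 1 0 0 0 0;0 1 0 0 0 0;0 0.88 0 0 0 0;0 0 -0.9 0 0 0;0 0 -1 0 0 0;0 0 -1 0 0 0;0 0 -1 0 0 0;0 0 -1 0 0 0;0 0 -0.8 0 0 0")

```text
time_s: 3.8
tcp_pos: [0.4976, 0.3509, 0.0271]
ee_rot: [[-1.0, -0.031, -0.002], [-0.031, 1.0, -0.002], [0.002, -0.002, -1.0]]
wrist_force: [-0.6, 0.2, 0.2]
gripper_width: 0.998
gripper_force: 0.0
```

Emit:
play_rows(commands="0 0 0 0 0 0;0 0 0 0 0 0;0 0 0 0 0 0;0 0 0 0 0 0;0 0 0 0 0 0;0 0 0 0 0 0;0 0 0 0 0 0;0 0 0 0 0 0", grip=10)

```text
time_s: 4.6
tcp_pos: [0.4985, 0.3517, 0.0296]
ee_rot: [[-0.999, -0.032, 0.0], [-0.032, 0.999, 0.0], [-0.0, 0.0, -1.0]]
wrist_force: [-0.3, 0.1, -0.8]
gripper_width: 0.351
gripper_force: 0.0
```

Emit:
play_rows(commands="0 0 0 0 0 0;0 0 0 0 0 0;0 0 0 0 0 0;0 0 0 0 0 0;0 0 1 0 0 0;0 0 1 0 0 0;0 0 1 0 0 0;0 0 1 0 0 0;0 0 0 0 0 0;0 0 0 0 0 0")

```text
time_s: 5.6
tcp_pos: [0.4976, 0.351, 0.1486]
ee_rot: [[-1.0, -0.031, -0.002], [-0.031, 1.0, -0.001], [0.002, -0.001, -1.0]]
wrist_force: [0.3, -0.5, -4.7]
gripper_width: 0.249
gripper_force: 29.9
```

Emit:
play_rows(commands="0 -0.985 0 0 0 0;0 -0.985 0 0 0 0;0.15 -0.985 0 0 0 0.15;0.15 -0.985 0 0 0 0;0.15 -0.985 0 0 0 0;0.15 -0.985 0 0 0 0;0.15 -0.985 0 0 0 0;0 -0.985 0 0 0 0;0 0 -0.6 0 0 0;0 0 -0.6 0 0 0;0 0 -0.5 0 0 0;0 0 0 0 0 0;0 0 0 0 0 0;0 0 0 0 0 0")

```text
time_s: 7.0
tcp_pos: [0.5211, 0.1154, 0.0986]
ee_rot: [[-0.999, -0.055, 0.0], [-0.055, 0.999, -0.0], [-0.0, -0.0, -1.0]]
wrist_force: [-0.9, -0.5, -3.2]
gripper_width: 0.246
gripper_force: 29.9
```

```bash
python3 - <<'E'
from m import *
s=r.sense(); print(s["tcp_pos"],s["wrist_force"])
img,W=cloud("scene"); cv2.imwrite("pics/s1.png",cv2.resize(img[180:330,200:420],None,fx=3,fy=3))
E
```

```text
[0.52112542 0.11538939 0.09858071] [-0.86920015 -0.52375326 -3.20677298]
```

View pics/s1.png

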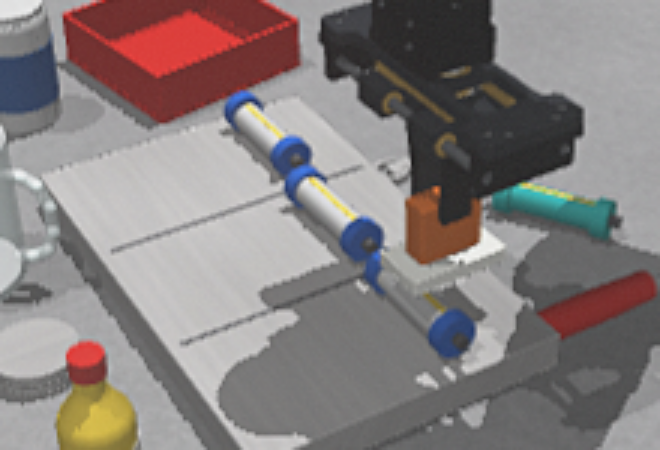

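The crop shows the block held upright between the rings of the left roller, just above the barrel (crop px ~(440,250)). Next I lower it.

Emit:
play_rows(commands="0 0 -0.2 0 0 0;0 0 -0.2 0 0 0;0 0 0 0 0 0;0 0 0 0 0 0")

```text
time_s: 7.45
tcp_pos: [0.5208, 0.1152, 0.0862]
ee_rot: [[-0.999, -0.054, -0.0], [-0.054, 0.999, -0.0], [0.0, -0.0, -1.0]]
wrist_force: [-0.1, 0.8, -1.4]
gripper_width: 0.246
gripper_force: 29.9
```

Emit:
play_rows(commands="0 0 -0.05 0 0 0;0 0 0 0 0 0;0 0 0 0 0 0")

```text
time_s: 7.75
tcp_pos: [0.5211, 0.1153, 0.085]
ee_rot: [[-0.999, -0.054, 0.0], [-0.054, 0.999, 0.0], [-0.0, 0.0, -1.0]]
wrist_force: [-0.3, -0.2, -2.5]
gripper_width: 0.248
gripper_force: 29.9
```

Emit:
play_rows(commands="0 0 -0.05 0 0 0;0 0 0 0 0 0;0 0 0 0 0 0")

```text
time_s: 8.05
tcp_pos: [0.5211, 0.1153, 0.0835]
ee_rot: [[-0.999, -0.054, 0.0], [-0.054, 0.999, 0.0], [-0.0, 0.0, -1.0]]
wrist_force: [-0.2, 1.8, -2.0]
gripper_width: 0.247
gripper_force: 29.9
```

Emit:
play_rows(commands="0 0 -0.02 0 0 0;0 0 0 0 0 0;0 0 0 0 0 0")

```text
time_s: 8.35
tcp_pos: [0.5214, 0.1154, 0.0833]
ee_rot: [[-0.999, -0.055, 0.001], [-0.055, 0.999, 0.0], [-0.001, 0.0, -1.0]]
wrist_force: [-0.2, 0.2, -0.3]
gripper_width: 0.246
gripper_force: 29.9
```

Emit:
play_rows(commands="0 0 -0.02 0 0 0;0 0 0 0 0 0;0 0 0 0 0 0")

```text
time_s: 8.65
tcp_pos: [0.5217, 0.1155, 0.083]
ee_rot: [[-0.999, -0.055, 0.002], [-0.055, 0.999, 0.0], [-0.002, 0.0, -1.0]]
wrist_force: [0.3, 0.2, 4.3]
gripper_width: 0.248
gripper_force: 29.9
```

Emit:
play_rows(commands="0.33 0.02 0 0 0 0;0.33 0.02 0 0 0 0;0.34 0.02 0 0 0 0;0 0 0 0 0 0;0 0 0 0 0 0")

```text
time_s: 9.15
tcp_pos: [0.5527, 0.1172, 0.0831]
ee_rot: [[-0.999, -0.054, 0.002], [-0.054, 0.999, 0.0], [-0.002, -0.0, -1.0]]
wrist_force: [-0.1, -0.4, 5.2]
gripper_width: 0.248
gripper_force: 29.9
```

Emit:
play_rows(commands="0.3 0.02 0 0 0 0;0.3 0.02 0 0 0 0;0.3 0.02 0 0 0 0;0 0 0 0 0 0")

```text
time_s: 9.55
tcp_pos: [0.5801, 0.1186, 0.083]
ee_rot: [[-0.999, -0.055, 0.002], [-0.055, 0.999, -0.001], [-0.002, -0.001, -1.0]]
wrist_force: [-0.0, -0.6, 6.9]
gripper_width: 0.252
gripper_force: 29.9
```

Emit:
play_rows(commands="0.3 0.02 0 0 0 0;0.3 0.02 0 0 0 0;0.3 0.02 0 0 0 0;0 0 0 0 0 0")

```text
time_s: 9.95
tcp_pos: [0.6067, 0.1201, 0.0828]
ee_rot: [[-0.999, -0.055, 0.001], [-0.055, 0.999, -0.001], [-0.001, -0.001, -1.0]]
wrist_force: [0.6, -2.6, 6.2]
gripper_width: 0.247
gripper_force: 29.9
```

Emit:
play_rows(commands="0 0 0.5 0 0 0;0 0 0.5 0 0 0;-0.5 -0.7 0 0 0 0.19;-0.5 -0.7 0 0 0 0;-0.5 -0.8 0 0 0 0;-0.5 -0.8 0 0 0 0;-0.5 -0.8 0 0 0 0;-0.35 -0.5 0 0 0 0;0 0 -0.35 0 0 0;0 0 -0.35 0 0 0;0 0 0 0 0 0")

```text
time_s: 11.05
tcp_pos: [0.5183, -0.008, 0.0888]
ee_rot: [[-0.997, -0.083, -0.005], [-0.083, 0.997, -0.001], [0.005, -0.0, -1.0]]
wrist_force: [-0.2, 0.6, -3.5]
gripper_width: 0.249
gripper_force: 29.9
```

```bash
cat > st.py <<'E'
from m import *
s=r.sense(); print(s["time_s"],s["tcp_pos"],s["wrist_force"])
img,W=cloud("top"); rect(masks(img)["yellow"],W,.045,.075,"stripe"); cv2.imwrite("pics/last.png",img)
g=(masks(img)["blue"]);H=cv2.cvtColor(img,cv2.COLOR_BGR2HSV).astype(int)
g=(H[...,0]>105)&(H[...,0]<130)&(H[...,1]>120); rect(g,W,.04,.075,"ring")
E
python3 st.py
```

```text
11.05 [ 0.51833807 -0.00804908  0.08884199] [-0.17914439  0.64799366 -3.53119831]
stripe [385 242  23   3] [ 536. -146.] [ 4. 43.] 3.8 z [0.0528 0.056  0.0588] med [ 0.5353 -0.145   0.056 ]
ring [473 159  27  31] [ 669. -317.] [63. 24.] 37.1 z [0.0418 0.0567 0.0733] med [ 0.6631 -0.3081  0.0567]
ring [ 33 228  20 154] [402. 549.] [300.   7.] 0.2 z [0.0417 0.0575 0.0729] med [0.4006 0.5497 0.0575]
ring [407 236   9  15] [ 536. -177.] [28. 16.] 2.7 z [0.053  0.0594 0.0638] med [ 0.5352 -0.1751  0.0594]
```

Emit:
play_rows(commands="0 0 -0.1 0 0 0;0 0 -0.07 0 0 0;0 0 0 0 0 0;0 0 0 0 0 0")

```text
time_s: 11.5
tcp_pos: [0.5196, -0.0081, 0.0862]
ee_rot: [[-0.997, -0.083, 0.0], [-0.083, 0.997, 0.0], [-0.0, -0.0, -1.0]]
wrist_force: [0.6, -0.6, -3.3]
gripper_width: 0.248
gripper_force: 29.9
```

Emit:
play_rows(commands="0 0 -0.02 0 0 0;0 0 0 0 0 0;0 0 0 0 0 0")

```text
time_s: 11.8
tcp_pos: [0.5195, -0.0083, 0.0857]
ee_rot: [[-0.997, -0.083, 0.0], [-0.083, 0.997, 0.0], [-0.0, 0.0, -1.0]]
wrist_force: [0.6, -0.0, -2.5]
gripper_width: 0.249
gripper_force: 29.9
```

Emit:
play_rows(commands="0 0 -0.06 0 0 0;0 0 0 0 0 0;0 0 0 0 0 0")

```text
time_s: 12.1
tcp_pos: [0.5194, -0.0083, 0.0837]
ee_rot: [[-0.997, -0.083, -0.0], [-0.083, 0.997, -0.0], [0.0, -0.0, -1.0]]
wrist_force: [-0.1, 0.4, -2.9]
gripper_width: 0.25
gripper_force: 29.9
```

Emit:
play_rows(commands="0 0 -0.02 0 0 0;0 0 0 0 0 0;0 0 0 0 0 0")

```text
time_s: 12.4
tcp_pos: [0.5197, -0.0083, 0.0833]
ee_rot: [[-0.997, -0.083, 0.001], [-0.083, 0.997, 0.0], [-0.001, -0.0, -1.0]]
wrist_force: [0.2, -0.4, -1.5]
gripper_width: 0.248
gripper_force: 29.9
```

Emit:
play_rows(commands="0 0 -0.02 0 0 0;0 0 0 0 0 0;0 0 0 0 0 0")

```text
time_s: 12.7
tcp_pos: [0.5201, -0.0082, 0.0831]
ee_rot: [[-0.997, -0.083, 0.002], [-0.083, 0.997, 0.0], [-0.002, 0.0, -1.0]]
wrist_force: [-0.0, 0.0, 1.2]
gripper_width: 0.255
gripper_force: 29.9
```

Emit:
play_rows(commands="0 0 -0.015 0 0 0;0.33 0.025 0 0 0 0;0.33 0.025 0 0 0 0;0.34 0.025 0 0 0 0;0 0 0 0 0 0")

```text
time_s: 13.2
tcp_pos: [0.5524, -0.0059, 0.0829]
ee_rot: [[-0.997, -0.083, 0.004], [-0.083, 0.997, -0.0], [-0.004, -0.001, -1.0]]
wrist_force: [0.3, -0.9, 6.8]
gripper_width: 0.247
gripper_force: 29.9
```

Emit:
play_rows(commands="0.3 0.025 0 0 0 0;0.3 0.025 0 0 0 0;0.3 0.025 0 0 0 0;0 0 0 0 0 0")

```text
time_s: 13.6
tcp_pos: [0.5787, -0.0041, 0.083]
ee_rot: [[-0.997, -0.083, 0.003], [-0.083, 0.997, -0.001], [-0.003, -0.001, -1.0]]
wrist_force: [0.2, -0.9, 6.8]
gripper_width: 0.243
gripper_force: 29.9
```

Emit:
play_rows(commands="0.3 0.025 0 0 0 0;0.3 0.025 0 0 0 0;0.3 0.025 0 0 0 0;0 0 0 0 0 0")

```text
time_s: 14.0
tcp_pos: [0.6053, -0.0022, 0.0828]
ee_rot: [[-0.997, -0.083, 0.002], [-0.083, 0.997, -0.001], [-0.002, -0.002, -1.0]]
wrist_force: [-0.3, -2.9, 6.3]
gripper_width: 0.252
gripper_force: 29.9
```

Emit:
play_rows(commands="0 0 0.5 0 0 0;0 0 0.5 0 0 0;-0.5 -0.75 0 0 0 -0.31;-0.5 -0.75 0 0 0 0;-0.5 -0.75 0 0 0 0;-0.5 -0.75 0 0 0 0;-0.5 -0.75 0 0 0 0;-0.4 -0.75 0 0 0 0;0 0 -0.4 0 0 0;0 0 -0.4 0 0 0;0 0 -0.15 0 0 0;0 0 0 0 0 0")

```text
time_s: 15.2
tcp_pos: [0.5164, -0.1359, 0.0823]
ee_rot: [[-0.999, -0.037, -0.002], [-0.037, 0.999, -0.0], [0.002, 0.0, -1.0]]
wrist_force: [-0.9, 0.6, -2.6]
gripper_width: 0.247
gripper_force: 29.9
```

```bash
python3 st.py
```

```text
15.2 [ 0.51644831 -0.13588666  0.08233811] [-0.89860693  0.56856954 -2.62863366]
ring [473 159  27  30] [ 669. -318.] [63. 25.] 38.4 z [0.0417 0.058  0.0738] med [ 0.6631 -0.3086  0.058 ]
ring [236 208   7  13] [587. 162.] [11. 26.] 72.9 z [0.0499 0.0594 0.0627] med [0.5889 0.161  0.0594]
ring [ 32 228  22 154] [401. 550.] [  8. 300.] 90.0 z [0.0418 0.0576 0.0731] med [0.3987 0.5498 0.0576]
```

Emit:
play_rows(commands="0 0 -0.03 0 0 0;0 0 0 0 0 0;0 0 0 0 0 0")

```text
time_s: 15.55
tcp_pos: [0.5166, -0.1363, 0.0828]
ee_rot: [[-0.999, -0.037, 0.0], [-0.037, 0.999, 0.0], [-0.0, 0.0, -1.0]]
wrist_force: [0.6, -0.4, -3.1]
gripper_width: 0.251
gripper_force: 29.9
```

Emit:
play_rows(commands="0 0 -0.02 0 0 0;0 0 0 0 0 0;0 0 0 0 0 0")

```text
time_s: 15.85
tcp_pos: [0.5165, -0.1366, 0.0822]
ee_rot: [[-0.999, -0.036, 0.0], [-0.036, 0.999, 0.0], [-0.0, 0.0, -1.0]]
wrist_force: [0.5, -0.4, -2.3]
gripper_width: 0.248
gripper_force: 29.9
```

Emit:
play_rows(commands="0 0 -0.02 0 0 0;0 0 0 0 0 0;0 0 0 0 0 0")

```text
time_s: 16.15
tcp_pos: [0.5165, -0.1366, 0.0815]
ee_rot: [[-0.999, -0.036, -0.0], [-0.036, 0.999, -0.0], [0.0, -0.0, -1.0]]
wrist_force: [0.1, 0.7, -2.6]
gripper_width: 0.249
gripper_force: 29.9
```

Emit:
play_rows(commands="0 0 -0.02 0 0 0;0 0 0 0 0 0;0 0 0 0 0 0")

```text
time_s: 16.45
tcp_pos: [0.5169, -0.1366, 0.0812]
ee_rot: [[-0.999, -0.037, 0.001], [-0.037, 0.999, -0.0], [-0.001, -0.0, -1.0]]
wrist_force: [0.2, 1.6, -1.2]
gripper_width: 0.246
gripper_force: 29.9
```

Emit:
play_rows(commands="0 0 -0.025 0 0 0;0.33 0.01 0 0 0 0;0.33 0.01 0 0 0 0;0 0 0 0 0 0")

```text
time_s: 16.85
tcp_pos: [0.5396, -0.1356, 0.0818]
ee_rot: [[-0.999, -0.037, 0.005], [-0.037, 0.999, -0.0], [-0.005, -0.0, -1.0]]
wrist_force: [0.4, 3.8, 6.1]
gripper_width: 0.253
gripper_force: 30.0
```

Emit:
play_rows(commands="0.33 0.01 0 0 0 0;0 0 0 0 0 0")

```text
time_s: 17.05
tcp_pos: [0.5497, -0.1351, 0.0825]
ee_rot: [[-0.999, -0.038, 0.006], [-0.038, 0.999, -0.0], [-0.006, -0.0, -1.0]]
wrist_force: [-0.2, 4.2, 10.0]
gripper_width: 0.251
gripper_force: 30.0
```

Emit:
play_rows(commands="0 0 0.6 0 0 0;0 0 1 0 0 0;0 0 1 0 0 0;-0.1 1 0 0 0 0;-0.1 1 0 0 0 0;-0.1 1 0 0 0 0;-0.1 1 0 0 0 0;-0.1 1 0 0 0 0;-0.1 1 0 0 0 0;-0.1 1 0 0 0 0;-0.1 1 0 0 0 0;-0.1 1 0 0 0 0;-0.1 1 0 0 0 0;-0.1 1 0 0 0 0;-0.1 1 0 0 0 0;-0.1 1 0 0 0 0;-0.1 1 0 0 0 0;-0.1 1 0 0 0 0;-0.1 1 0 0 0 0;0 0.4 0 0 0 0")

```text
time_s: 19.05
tcp_pos: [0.4975, 0.3586, 0.1568]
ee_rot: [[-0.999, -0.038, -0.001], [-0.038, 0.999, -0.001], [0.001, -0.001, -1.0]]
wrist_force: [0.0, -0.7, -3.2]
gripper_width: 0.252
gripper_force: 29.9
```

```bash
python3 st.py
```

```text
19.05 [0.49748851 0.3586228  0.1568244 ] [ 0.00603354 -0.66207964 -3.15803622]
ring [473 159  27  30] [ 669. -317.] [63. 24.] 36.1 z [0.0421 0.0582 0.0735] med [ 0.664  -0.3081  0.0582]
ring [279 207   7  16] [587.  76.] [30. 12.] 0.9 z [0.0524 0.0594 0.0626] med [0.5865 0.0754 0.0594]
ring [342 207   7  15] [590. -47.] [12. 28.] 89.9 z [0.0514 0.0598 0.0629] med [ 0.5891 -0.0467  0.0598]
ring [236 208   9  16] [584. 160.] [30. 15.] 2.9 z [0.0494 0.0591 0.0634] med [0.5832 0.1579 0.0591]
ring [299 209   8  15] [585.  36.] [28. 13.] 5.5 z [0.0525 0.0595 0.0627] med [0.5836 0.035  0.0595]
ring [365 227   7  16] [551. -92.] [30. 12.] 2.6 z [0.052  0.0593 0.0634] med [ 0.5507 -0.0919  0.0593]
ring [407 226   8  16] [ 555. -175.] [30. 13.] 5.3 z [0.0511 0.0599 0.0634] med [ 0.5544 -0.1745  0.0599]
ring [ 32 272  18 110] [358. 549.] [212.   8.] 0.1 z [0.0419 0.0578 0.073 ] med [0.3568 0.5497 0.0578]
```

View pics/last.png

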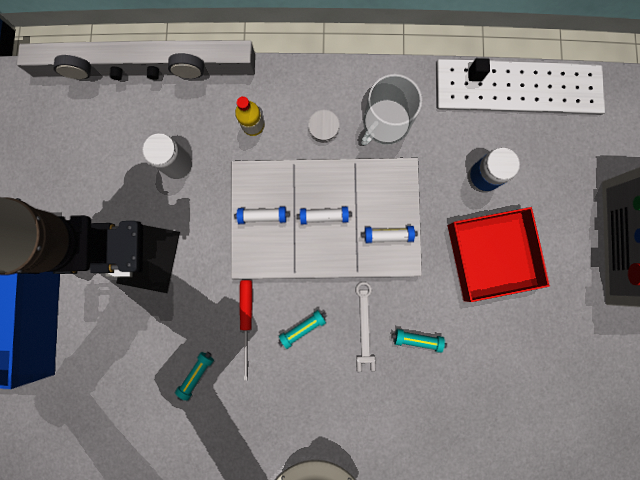

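The picture shows the two sound rollers at px (262,215) and (325,215), rolled about 48 mm, and the bent one at (389,234), rolled about 17 mm. The arm is over the pad.

Emit:
play_rows(commands="0.1 0 -0.9 0 0 0;0 0 -1 0 0 0;0 0 -1 0 0 0;0 0 -0.8 0 0 0;0 0 -0.3 0 0 0;0 0 -0.1 0 0 0;0 0 0 0 0 0;0 0 0 0 0 0")

```text
time_s: 19.9
tcp_pos: [0.5021, 0.357, 0.0366]
ee_rot: [[-0.999, -0.036, 0.002], [-0.036, 0.999, 0.002], [-0.002, 0.002, -1.0]]
wrist_force: [-0.1, 0.3, -2.5]
gripper_width: 0.249
gripper_force: 29.9
```

Emit:
play_rows(commands="0 0 -0.05 0 0 0;0 0 0 0 0 0;0 0 0 0 0 0")

```text
time_s: 20.2
tcp_pos: [0.5013, 0.3565, 0.0342]
ee_rot: [[-0.999, -0.036, 0.001], [-0.036, 0.999, 0.001], [-0.001, 0.001, -1.0]]
wrist_force: [-0.1, 0.9, -3.4]
gripper_width: 0.246
gripper_force: 29.9
```

Emit:
play_rows(commands="0 0 -0.1 0 0 0;0 0 0 0 0 0;0 0 0 0 0 0")

```text
time_s: 20.5
tcp_pos: [0.5011, 0.3563, 0.0304]
ee_rot: [[-0.999, -0.036, -0.0], [-0.036, 0.999, -0.0], [0.0, -0.0, -1.0]]
wrist_force: [-0.1, 0.5, -3.2]
gripper_width: 0.248
gripper_force: 29.9
```

Emit:
play_rows(commands="0 0 -0.05 0 0 0;0 0 0 0 0 0;0 0 0 0 0 0")

```text
time_s: 20.8
tcp_pos: [0.5014, 0.3566, 0.0295]
ee_rot: [[-0.999, -0.036, 0.0], [-0.036, 0.999, 0.0], [-0.0, 0.0, -1.0]]
wrist_force: [-0.3, -0.7, 0.5]
gripper_width: 0.247
gripper_force: 29.9
```

Emit:
play_rows(commands="0 0 0 0 0 0;0 0 0 0 0 0;0 0 0 0 0 0;0 0 0 0 0 0;0 0 0 0 0 0;0 0 0 0 0 0", grip=87)

```text
time_s: 21.4
tcp_pos: [0.5012, 0.3563, 0.0291]
ee_rot: [[-0.999, -0.036, 0.0], [-0.036, 0.999, 0.0], [-0.0, 0.0, -1.0]]
wrist_force: [-0.6, 1.2, 0.0]
gripper_width: 0.708
gripper_force: 0.0
```

Emit:
play_rows(commands="0 0 0 0 0 0;0 0 0.3 0 0 0;0 0 1 0 0 0;0 0 1 0 0 0;0 0 1 0 0 0;0 0 1 0 0 0;0 0 1 0 0 0")

```text
time_s: 22.1
tcp_pos: [0.5011, 0.3562, 0.1903]
ee_rot: [[-0.999, -0.036, 0.001], [-0.036, 0.999, 0.001], [-0.001, 0.001, -1.0]]
wrist_force: [-0.1, 0.5, -0.0]
gripper_width: 0.998
gripper_force: 0.0
```

```bash
python3 - <<'E'
from h import *
s=r.sense(); print(s["time_s"],s["joints"],s["tcp_pos"],s["gripper_width"])
E
```

```text
22.1 [ 5.04756099e+01  2.14206815e+01 -1.99463901e+00  7.42170226e-03
 -6.65301449e+01 -1.38393850e+02] [0.5011231  0.3562253  0.19031566] 0.9984515665430393
```

Emit:
play_rows(commands="0.1 -1 0 0 0 0.7;0.1 -1 0 0 0 0.7;0.1 -1 0 0 0 0.7;0.1 -1 0 0 0 0.7;0.1 -1 0 0 0 0.7;0.1 -1 0 0 0 0.7;0.1 -1 0 0 0 0.7;0.1 -1 0 0 0 0.7;0.1 -1 0 0 0 0.7;0.1 -1 0 0 0 0.7;0.1 -1 0 0 0 0.7;0.1 -1 0 0 0 0.7;0.1 -1 0 0 0 0.7;0.1 -1 0 0 0 0.7;0.1 -1 0 0 0 0.7;0.2 -1 0 0 0 0;0 -0.32 0 0 0 0;0 0 -1 0 0 0;0 0 0 0 0 0;0 0 0 0 0 0")

```text
time_s: 24.1
tcp_pos: [0.5519, -0.133, 0.1585]
ee_rot: [[0.041, -0.999, -0.001], [-0.999, -0.041, -0.0], [0.0, 0.001, -1.0]]
wrist_force: [0.1, 0.8, 1.2]
gripper_width: 1.003
gripper_force: 0.0
```

```bash
python3 - <<'E'
from m import *
img,W=cloud("top"); m=masks(img)
rect(m["orange"],W,.05,.08,"handle")
s=r.sense(); print(s["time_s"],s["tcp_pos"],s["ee_rot"])
img,W=cloud("wrist"); H=cv2.cvtColor(img,cv2.COLOR_BGR2HSV).astype(int)
g=(H[...,0]>105)&(H[...,0]<130)&(H[...,1]>120); rect(g,W,.04,.075,"ring"); cv2.imwrite("pics/w1.png",img)
E
```

```text
handle [132 244  11  25] [500. 357.] [47. 22.] 1.4 z [0.059  0.0617 0.0646] med [0.4996 0.3567 0.0617]
24.15 [ 0.55271017 -0.13293058  0.15928484] [[ 4.15908978e-02 -9.99134013e-01  1.19216858e-03]
 [-9.99134528e-01 -4.15916084e-02 -5.77554391e-04]
 [ 6.26638446e-04 -1.16711578e-03 -9.99999123e-01]]
ring [299 163  40  20] [ 555. -175.] [30. 12.] 3.1 z [0.0501 0.0598 0.0626] med [ 0.5544 -0.1758  0.0598]
ring [301 260  37  25] [550. -90.] [30. 20.] 2.3 z [0.0503 0.0598 0.0625] med [ 0.5514 -0.0943  0.0598]
ring [254 307  36  26] [590. -47.] [31. 13.] 3.8 z [0.0438 0.0579 0.0625] med [ 0.5889 -0.0512  0.0579]
ring [261 383  34  28] [584.  35.] [31. 13.] 4.1 z [0.0472 0.0594 0.0624] med [0.5829 0.0323 0.0594]
```

View pics/w1.png

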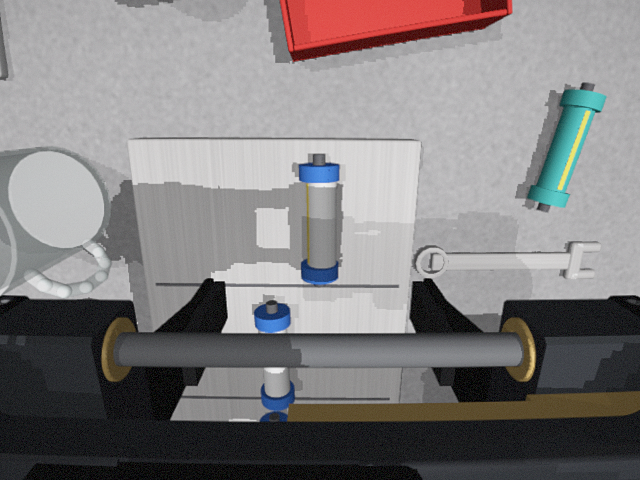

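The wrist picture shows the bent roller at px (319,222), between the finger lines, and the bin behind it. The measurements agree with the plan.

Emit:
play_rows(commands="0 0 -1 0 0 0;0 0 -1 0 0 0;0 0 -1 0 0 0;0 0 -0.8 0 0 0;0 0 -0.3 0 0 0;0 0 0 0 0 0;0 0 0 0 0 0")

```text
time_s: 24.9
tcp_pos: [0.5536, -0.1332, 0.0367]
ee_rot: [[0.041, -0.999, 0.003], [-0.999, -0.041, -0.0], [0.001, -0.003, -1.0]]
wrist_force: [-0.1, -0.2, -0.0]
gripper_width: 0.998
gripper_force: 0.0
```

Emit:
play_rows(commands="0 0 0 0 0 0;0 0 0 0 0 0;0 0 0 0 0 0;0 0 0 0 0 0;0 0 0 0 0 0;0 0 0 0 0 0;0 0 0 0 0 0;0 0 0 0 0 0;0 0 0 0 0 0;0 0 0 0 0 0;0 0 0 0 0 0;0 0 0 0 0 0;0 0 0 0 0 0", grip=10)

```text
time_s: 26.2
tcp_pos: [0.5522, -0.1333, 0.0351]
ee_rot: [[0.04, -0.999, -0.0], [-0.999, -0.04, 0.0], [-0.0, 0.0, -1.0]]
wrist_force: [-0.3, 0.1, -0.4]
gripper_width: 0.12
gripper_force: 0.0
```

The fingers closed to 10 mm with no force on them, so I look before moving anything.

```bash
python3 - <<'E'
from m import *
img,W=cloud("wrist"); cv2.imwrite("pics/w2.png",img)
img2,W2=cloud("scene")
H=cv2.cvtColor(img2,cv2.COLOR_BGR2HSV).astype(int)
g=(H[...,0]>105)&(H[...,0]<130)&(H[...,1]>120); rect(g,W2,.03,.1,"ring")
c=cv2.resize(img2[150:300,220:400],(480,400))
cv2.imwrite("pics/w2.png",np.hstack([cv2.resize(img,(320,240)),c[:240],]) if 0 else cv2.copyMakeBorder(c,0,0,0,0,0))
E
```

```text
ring [268 212   6  13] [ 562. -177.] [22. 14.] 66.7 z [0.0363 0.0557 0.0636] med [ 0.564  -0.1742  0.0557]
ring [284 228  13  13] [550. -90.] [16. 30.] 74.5 z [0.0351 0.0526 0.0634] med [ 0.5542 -0.089   0.0526]
ring [277 241  11  14] [593. -46.] [26. 14.] 7.3 z [0.043  0.0601 0.064 ] med [ 0.5973 -0.0446  0.0601]
ring [295 260  22  25] [586.  58.] [56. 31.] 85.7 z [0.0371 0.0555 0.0635] med [0.5906 0.0407 0.0555]
ring [323 292  15  15] [585. 161.] [17. 29.] 71.0 z [0.0383 0.0546 0.0627] med [0.588  0.1622 0.0546]
ring [518 350 122  83] [379. 555.] [ 42. 261.] 81.0 z [0.0334 0.065  0.0967] med [0.3437 0.5549 0.065 ]
ring [486 428  61  52] [549. 590.] [85.  5.] 89.5 z [0.0357 0.0733 0.0979] med [0.5497 0.5816 0.0733]
```

View pics/w2.png

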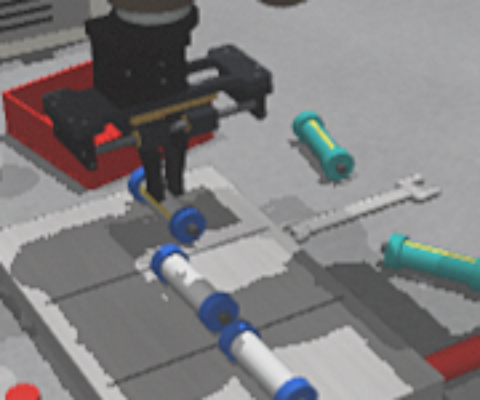

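The scene crop shows the closed fingers at the middle of the bent roller, near crop px (165,190). I can't tell from it whether they straddle the roller, so I'll check the gripper reading again and look through the wrist camera.

Emit:
play_rows(commands="0 0 0 0 0 0;0 0 0 0 0 0")

```text
time_s: 26.5
tcp_pos: [0.5522, -0.1332, 0.0351]
ee_rot: [[0.04, -0.999, -0.0], [-0.999, -0.04, 0.0], [-0.0, 0.0, -1.0]]
wrist_force: [-0.7, -0.4, 0.4]
gripper_width: 0.116
gripper_force: 0.0
```

```bash
python3 - <<'E'
from m import *
img,W=cloud("wrist"); H=cv2.cvtColor(img,cv2.COLOR_BGR2HSV).astype(int)
g=(H[...,0]>105)&(H[...,0]<130)&(H[...,1]>120); rect(g,W,.03,.1,"ring")
i2,_=cloud("scene"); c=cv2.resize(i2[190:250,250:320],(420,360),interpolation=cv2.INTER_CUBIC)
o=np.zeros((480,760,3),np.uint8); o[:360,:340]=cv2.resize(img,(480,360))[:,70:410]; o[:360,340:]=c
cv2.imwrite("pics/w3.png",o)
E
```

```text
ring [284 192  68  39] [ 554. -175.] [31. 13.] 2.6 z [0.0446 0.0593 0.0625] med [ 0.5543 -0.1768  0.0593]
ring [305 368  28  20] [ 551. -107.] [14. 40.] 1.4 z [0.0604 0.0617 0.0629] med [ 0.5506 -0.093   0.0617]
```

View pics/w3.png

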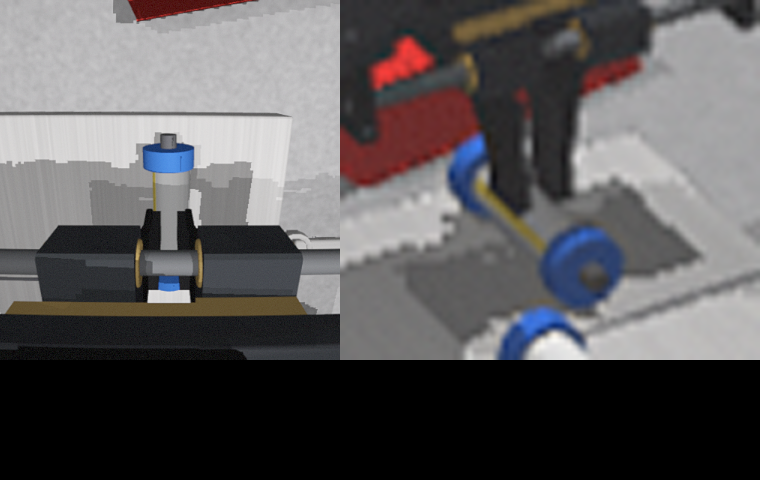

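The fingers stand 10 mm apart and look as if they are inside the 24 mm barrel, at left-panel px (170,230). The barrel doesn't seem to be stopping the pads at this opening, so I try closing further.

Emit:
play_rows(commands="0 0 0 0 0 0;0 0 0 0 0 0;0 0 0 0 0 0;0 0 0 0 0 0", grip=0)

```text
time_s: 27.0
tcp_pos: [0.5527, -0.1333, 0.0357]
ee_rot: [[0.041, -0.999, 0.001], [-0.999, -0.041, -0.0], [0.0, -0.001, -1.0]]
wrist_force: [-0.2, 1.1, 3.7]
gripper_width: 0.004
gripper_force: 1.8
```

```bash
python3 - <<'E'
from m import *
s=r.sense(); print(s["tcp_pos"],s["wrist_force"],s["moment"],s["gripper_width"])
img,W=cloud("scene"); v=img.max(2)
a=(abs(W[...,0]-.553)<.05)&(abs(W[...,1]+.133)<.022)&(W[...,2]>.031)
p=W[a&(v<70)]; print(len(p), np.round(p[np.argsort(p[:,2])][:12],3))
ys,xs=np.where(a); 
for y in range(ys.min(),ys.max()+1): 
    q=xs[ys==y]
    if len(q) and y>195: print(y,[(x,int(v[y,x]),*(int(1000*t) for t in W[y,x])) for x in q[::3]])
E
```

```text
[ 0.55266157 -0.13328977  0.03565955] [-0.18099758  1.05138185  3.74861018] [ 0.07470744  0.20604877 -0.00474149] 0.003999155982110244
1087 [[ 0.553 -0.129  0.057]
 [ 0.546 -0.127  0.058]
 [ 0.559 -0.139  0.059]
 [ 0.544 -0.124  0.059]
 [ 0.559 -0.149  0.059]
 [ 0.544 -0.129  0.059]
 [ 0.557 -0.125  0.06 ]
 [ 0.543 -0.126  0.061]
 [ 0.56  -0.141  0.061]
 [ 0.549 -0.124  0.061]
 [ 0.556 -0.127  0.062]
 [ 0.56  -0.129  0.062]]
196 [(np.int64(265), 46, 583, -146, 134), (np.int64(268), 47, 584, -125, 144), (np.int64(271), 62, 581, -113, 149)]
197 [(np.int64(266), 46, 583, -141, 134), (np.int64(269), 42, 584, -120, 144)]
198 [(np.int64(267), 46, 584, -131, 136), (np.int64(270), 43, 583, -117, 142)]
199 [(np.int64(267), 43, 579, -146, 124), (np.int64(270), 49, 583, -118, 139)]
200 [(np.int64(286), 42, 541, -121, 123)]
201 [(np.int64(286), 42, 540, -125, 118)]
202 [(np.int64(286), 45, 539, -126, 115)]
203 [(np.int64(271), 60, 579, -123, 125), (np.int64(285), 45, 543, -124, 114), (np.int64(288), 61, 534, -126, 111)]
204 [(np.int64(280), 48, 557, -121, 117), (np.int64(283), 44, 545, -132, 108
[... 5734 characters left out ...]
), 94, 564, -119, 33)]
236 [(np.int64(264), 92, 598, -136, 32), (np.int64(269), 93, 588, -129, 33), (np.int64(273), 93, 580, -124, 33), (np.int64(277), 93, 570, -122, 31), (np.int64(280), 96, 565, -115, 33)]
237 [(np.int64(263), 91, 602, -134, 31), (np.int64(268), 94, 592, -127, 32), (np.int64(271), 93, 586, -123, 32), (np.int64(278), 95, 572, -113, 33)]
238 [(np.int64(264), 92, 602, -127, 33), (np.int64(267), 93, 595, -126, 31), (np.int64(271), 95, 587, -120, 32), (np.int64(274), 94, 581, -116, 32), (np.int64(277), 95, 575, -112, 32)]
239 [(np.int64(271), 92, 589, -115, 32)]
240 [(np.int64(267), 92, 600, -114, 33), (np.int64(270), 94, 593, -113, 32)]
241 [(np.int64(267), 94, 601, -111, 33)]
```

Emit:
play_rows(commands="0 0 0.2 0 0 0;0 0 1 0 0 0;0 0 1 0 0 0;0 0 0 0 0 0;0 0 0 0 0 0")

```text
time_s: 27.55
tcp_pos: [0.5522, -0.1331, 0.1016]
ee_rot: [[0.04, -0.999, 0.001], [-0.999, -0.04, 0.001], [-0.001, -0.001, -1.0]]
wrist_force: [-0.2, -0.4, -0.7]
gripper_width: 0.003
gripper_force: 0.0
```

```bash
python3 - <<'E'
from m import *
s=r.sense(); print(s["time_s"],s["tcp_pos"],s["wrist_force"],s["gripper_width"])
img,W=cloud("scene"); v=img.max(2)
a=(abs(W[...,0]-.553)<.05)&(abs(W[...,1]+.133)<.022)&(W[...,2]>.07)
p=W[a&(v<70)]; print(len(p), np.round(p[np.argsort(p[:,2])][:8],3))
H=cv2.cvtColor(img,cv2.COLOR_BGR2HSV).astype(int)
g=(H[...,0]>105)&(H[...,0]<130)&(H[...,1]>120); rect(g,W,.03,.1,"ring")
cv2.imwrite("pics/w4.png",cv2.resize(img[170:270,230:350],(600,500),interpolation=cv2.INTER_CUBIC))
E
```

```text
27.55 [ 0.55218027 -0.13311974  0.10163393] [-0.18709113 -0.40971441 -0.71068394] 0.0027481596903019003
1104 [[ 0.542 -0.127  0.124]
 [ 0.552 -0.127  0.124]
 [ 0.545 -0.126  0.125]
 [ 0.555 -0.126  0.126]
 [ 0.55  -0.126  0.126]
 [ 0.548 -0.124  0.127]
 [ 0.558 -0.141  0.127]
 [ 0.552 -0.126  0.127]]
ring [268 213  11  12] [ 557. -175.] [25. 15.] 6.4 z [0.0406 0.0589 0.0638] med [ 0.5631 -0.1717  0.0589]
ring [283 227  13  14] [551. -91.] [19. 29.] 84.1 z [0.0361 0.0534 0.0631] med [ 0.5545 -0.0888  0.0534]
ring [277 241  13  14] [591. -46.] [15. 27.] 84.2 z [0.0419 0.059  0.0636] med [ 0.5962 -0.0442  0.059 ]
ring [295 260  22  25] [586.  58.] [53. 29.] 85.5 z [0.0383 0.0556 0.0632] med [0.5908 0.0409 0.0556]
ring [323 292  15  15] [584. 161.] [15. 29.] 73.5 z [0.0377 0.0544 0.063 ] med [0.5885 0.1621 0.0544]
ring [518 350 122  83] [379. 555.] [ 43. 261.] 80.8 z [0.0335 0.0653 0.0968] med [0.3428 0.5549 0.0653]
ring [486 428  60  52] [550. 590.] [84.  5.] 89.2 z [0.0363 0.0733 0.0975] med [0.5496 0.5813 0.0733]
```

View pics/w4.png

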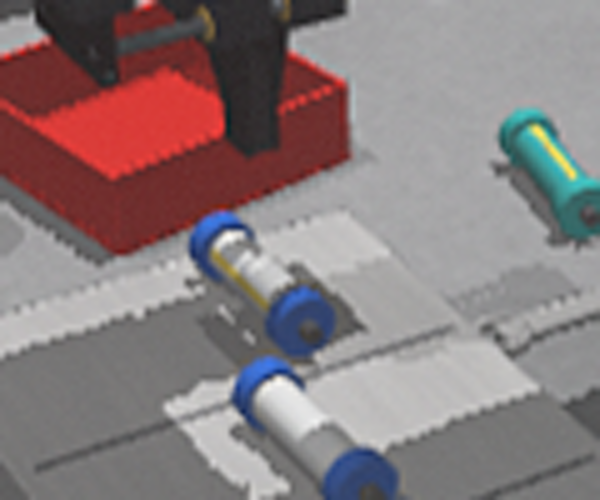

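The clouds show the real fingertips about 22 mm above the reported TCP (tips at 0.124, TCP at 0.102). So the fingers had closed above the barrel, and the roller lies undisturbed at crop px (260,285). I'll go about 22 mm deeper.

Emit:
play_rows(commands="0 0 0 0 0 0;0 0 0 0 0 0;0 0 0 0 0 0;0 0 0 0 0 0;0 0 0 0 0 0;0 0 0 0 0 0;0 0 0 0 0 0;0 0 0 0 0 0;0 0 0 0 0 0;0 0 0 0 0 0", grip=70)

```text
time_s: 28.6
tcp_pos: [0.5522, -0.1333, 0.1011]
ee_rot: [[0.04, -0.999, -0.0], [-0.999, -0.04, 0.0], [-0.0, 0.0, -1.0]]
wrist_force: [-0.6, 0.2, 0.9]
gripper_width: 0.775
gripper_force: 0.0
```

Emit:
play_rows(commands="0 0 -0.8 0 0 0;0 0 -0.8 0 0 0;0 0 -0.7 0 0 0;0 0 -0.4 0 0 0;0 0 0 0 0 0;0 0 0 0 0 0")

```text
time_s: 29.2
tcp_pos: [0.5528, -0.1334, 0.0207]
ee_rot: [[0.041, -0.999, 0.001], [-0.999, -0.041, -0.0], [0.0, -0.001, -1.0]]
wrist_force: [1.5, -0.0, -0.3]
gripper_width: 0.804
gripper_force: 0.0
```

Emit:
play_rows(commands="0 0 -0.12 0 0 0;0 0 -0.1 0 0 0;0 0 0 0 0 0;0 0 0 0 0 0")

```text
time_s: 29.6
tcp_pos: [0.5523, -0.1333, 0.0138]
ee_rot: [[0.041, -0.999, 0.0], [-0.999, -0.041, -0.0], [0.0, -0.0, -1.0]]
wrist_force: [-0.2, -0.7, -0.0]
gripper_width: 0.805
gripper_force: 0.0
```

No contact at 0.0138, well below the plate-top reading, which confirms the offset. Closing.

Emit:
play_rows(commands="0 0 0 0 0 0;0 0 0 0 0 0;0 0 0 0 0 0;0 0 0 0 0 0;0 0 0 0 0 0;0 0 0 0 0 0;0 0 0 0 0 0;0 0 0 0 0 0;0 0 0 0 0 0;0 0 0 0 0 0", grip=10)

```text
time_s: 30.6
tcp_pos: [0.5518, -0.1333, 0.0135]
ee_rot: [[0.04, -0.999, -0.001], [-0.999, -0.04, 0.0], [-0.0, 0.001, -1.0]]
wrist_force: [-1.3, -0.4, 0.0]
gripper_width: 0.271
gripper_force: 30.0
```

Emit:
play_rows(commands="0 0 0.3 0 0 0;0 0 0.5 0 0 0;0 0 0 0 0 0")

```text
time_s: 30.9
tcp_pos: [0.5538, -0.1333, 0.0393]
ee_rot: [[0.041, -0.999, 0.004], [-0.999, -0.041, -0.0], [0.0, -0.004, -1.0]]
wrist_force: [1.0, -0.0, -4.0]
gripper_width: 0.261
gripper_force: 30.0
```

Emit:
play_rows(commands="0 0 1 0 0 0;0 0 1 0 0 0;0 0 0.7 0 0 0;-0.25 -0.92 0 0 0 0;-0.25 -0.92 0 0 0 0;-0.25 -0.92 0 0 0 0;-0.25 -0.92 0 0 0 0;-0.25 -0.92 0 0 0 0;-0.25 -0.92 0 0 0 0;-0.25 -0.92 0 0 0 0;-0.25 -0.92 0 0 0 0;0 0 0 0 0 0;0 0 0 0 0 0")

```text
time_s: 32.2
tcp_pos: [0.4913, -0.3541, 0.1174]
ee_rot: [[0.039, -0.999, -0.001], [-0.999, -0.039, 0.001], [-0.001, 0.001, -1.0]]
wrist_force: [-0.3, 1.0, -4.3]
gripper_width: 0.268
gripper_force: 30.0
```

```bash
python3 - <<'E'
from m import *
W=np.load("top.npy"); a=(W[...,2]>.105)&(W[...,2]<.125)&(W[...,1]<-.2)&(W[...,0]>.5)
rect(a,W,.1,.13,"can")
s=r.sense(); print(s["time_s"],s["tcp_pos"],s["gripper_width"],s["wrist_force"])
E
```

```text
can [485 148  34  34] [ 681. -334.] [60. 61.] 20.0 z [0.1073 0.1152 0.1176] med [ 0.6801 -0.3335  0.1152]
can [632 168   8  95] [ 592. -584.] [ 15. 177.] 87.8 z [0.1059 0.115  0.1237] med [ 0.5992 -0.5872  0.115 ]
32.2 [ 0.49131158 -0.35407619  0.11736931] 0.2676895646070976 [-0.27900927  1.04479693 -4.33924051]
```

Emit:
play_rows(commands="0.5 0 -0.6 0 0 0;0 0 -0.9 0 0 0;0 0 -0.9 0 0 0;0 0 -0.8 0 0 0;0 0 -0.5 0 0 0;0 0 -0.3 0 0 0;0 0 0 0 0 0;0 0 0 0 0 0")

```text
time_s: 33.0
tcp_pos: [0.508, -0.3539, -0.0008]
ee_rot: [[0.041, -0.999, 0.001], [-0.999, -0.041, -0.001], [0.001, -0.001, -1.0]]
wrist_force: [-0.5, 0.5, -4.1]
gripper_width: 0.268
gripper_force: 30.0
```

Emit:
play_rows(commands="0 0 -0.1 0 0 0;0 0 -0.05 0 0 0;0 0 0 0 0 0;0 0 0 0 0 0")

```text
time_s: 33.4
tcp_pos: [0.5073, -0.3542, -0.0056]
ee_rot: [[0.04, -0.999, 0.0], [-0.999, -0.04, -0.0], [0.0, -0.0, -1.0]]
wrist_force: [0.1, 0.3, -4.1]
gripper_width: 0.265
gripper_force: 30.0
```

Emit:
play_rows(commands="0 0 -0.1 0 0 0;0 0 -0.05 0 0 0;0 0 0 0 0 0;0 0 0 0 0 0")

```text
time_s: 33.8
tcp_pos: [0.5071, -0.3541, -0.0106]
ee_rot: [[0.041, -0.999, -0.0], [-0.999, -0.041, 0.0], [-0.0, 0.0, -1.0]]
wrist_force: [-0.6, -0.0, -3.6]
gripper_width: 0.268
gripper_force: 30.0
```

Emit:
play_rows(commands="0 0 0 0 0 0;0 0 0 0 0 0;0 0 0 0 0 0;0 0 0 0 0 0;0 0 0 0 0 0;0 0 0 0 0 0;0 0 0 0 0 0", grip=45)

```text
time_s: 34.5
tcp_pos: [0.5072, -0.3541, -0.0104]
ee_rot: [[0.041, -0.999, 0.0], [-0.999, -0.041, -0.0], [0.0, -0.0, -1.0]]
wrist_force: [-0.3, 0.6, -0.3]
gripper_width: 0.518
gripper_force: 0.0
```

Emit:
play_rows(commands="0 0 0.3 0 0 0;0 0 1 0 0 0;0 0 1 0 0 0;0 0 1 0 0 0;0 0 1 0 0 0;0 0 1 0 0 0;0 0 1 0 0 0;-1 0 0 0 0 0;-1 0 0 0 0 0;-1 0 0 0 0 0;-0.5 0 0 0 0 0;0 0 0 0 0 0;0 0 0 0 0 0")

```text
time_s: 35.8
tcp_pos: [0.4029, -0.3544, 0.1792]
ee_rot: [[0.04, -0.999, 0.001], [-0.999, -0.04, -0.001], [0.001, -0.001, -1.0]]
wrist_force: [-0.5, 0.2, 0.1]
gripper_width: 0.519
gripper_force: 0.0
```

```bash
python3 - <<'E'
from m import *
img,W=cloud("top"); H=cv2.cvtColor(img,cv2.COLOR_BGR2HSV).astype(int)
g=(H[...,0]>105)&(H[...,0]<130)&(H[...,1]>120); g[:, :200]=0; rect(g,W,.005,.075,"ring")
rect(masks(img)["orange"],W,.05,.08,"handle"); cv2.imwrite("pics/end.png",img)
E
```

```text
ring [471 159  29  32] [ 669. -318.] [63. 26.] 37.3 z [0.0272 0.0509 0.0734] med [ 0.6622 -0.3088  0.0509]
ring [279 207   7  16] [587.  76.] [30. 13.] 0.6 z [0.0512 0.06   0.0642] med [0.5864 0.0754 0.06  ]
ring [342 207   7  15] [590. -47.] [28. 13.] 0.9 z [0.0504 0.0593 0.0634] med [ 0.589  -0.0468  0.0593]
ring [236 208   9  16] [584. 160.] [30. 18.] 0.1 z [0.0512 0.0584 0.063 ] med [0.5817 0.1582 0.0584]
ring [299 209   8  15] [585.  36.] [28. 13.] 5.4 z [0.053  0.0595 0.0639] med [0.5839 0.0349 0.0595]
handle [132 244  12  25] [500. 358.] [47. 22.] 1.8 z [0.0586 0.0619 0.0641] med [0.5004 0.3567 0.0619]
```

View pics/end.png

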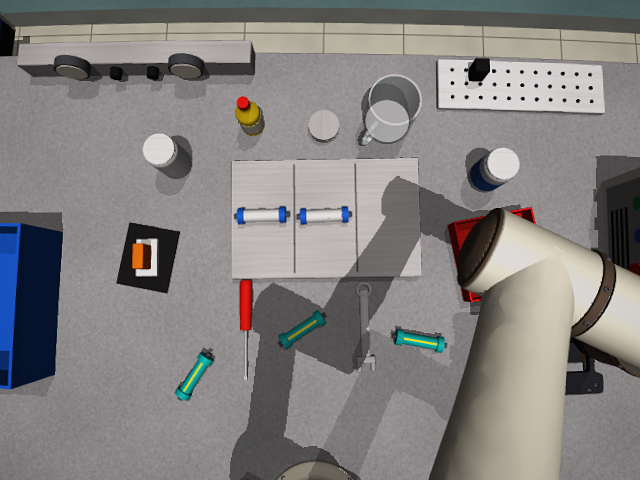

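The top view shows two rollers on the plate at px (262,215) and (325,215) and the block upright on its pad at (145,257). The arm hides the bin, so I check that from the other cameras.

```bash
python3 - <<'E'
from m import *
for n in("scene","wrist"):
    img,W=cloud(n); H=cv2.cvtColor(img,cv2.COLOR_BGR2HSV).astype(int)
    b=(H[...,0]>105)&(H[...,0]<130)&(H[...,1]>110)&(abs(W[...,0]-.52)<.09)&(abs(W[...,1]+.354)<.09)
    print(n); rect(b,W,.0,.09,"blue"); 
    q=(H[...,1]<60)&(abs(W[...,0]-.52)<.06)&(abs(W[...,1]+.354)<.06)
    rect(q,W,.006,.05,"barrel")
print(r.sense()["joint_velocities"])
E
```

```text
scene
blue [252 182   9  12] [ 508. -413.] [59. 24.] 75.5 z [0.0132 0.0285 0.0356] med [ 0.5167 -0.3944  0.0285]
barrel [255 185  14  12] [ 511. -358.] [75. 23.] 82.1 z [0.0261 0.0297 0.0335] med [ 0.5098 -0.3623  0.0297]
wrist
blue [182 154  36  16] [ 510. -396.] [29. 12.] 1.7 z [0.0229 0.0338 0.0366] med [ 0.5068 -0.3965  0.0338]
blue [191 240  34  20] [ 507. -311.] [31. 18.] 2.1 z [0.0224 0.0339 0.0367] med [ 0.5038 -0.3151  0.0339]
barrel [194 146  11   9] [ 511. -406.] [7. 9.] 87.6 z [0.0215 0.0243 0.026 ] med [ 0.5101 -0.4056  0.0243]
barrel [189 169  34  78] [ 507. -355.] [23. 70.] 2.4 z [0.0222 0.0299 0.0322] med [ 0.5042 -0.3561  0.0299]
[ 0.11800675  0.16149145 -0.15750151  0.02360828  0.01059766  0.07756488]
```

The bent roller lies flat in the bin at (0.507, -0.355), with its ring tops at 0.036. Handing in.

```bash
python3 -c "
from station import r
print(r.finish_job())"
```

```text
the job is handed in; nothing more can be done
None
```

The job is handed in (no verdict came back): all three rollers are tested, the bent one (at the robot's right, -y) lies in the red bin, the two sound ones are on the plate about 48 mm from their starts, and the block is upright on its pad.

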